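# Close a hinged terrine mould and snap its draw latch shut

### The job

The hinged steel terrine mould on the worktop stands open. Swing its loose left half shut against the fixed half, put the T-bar of the draw latch in behind the turned lip of the keeper and draw it back with a light pull, gently by feel, until it is caught, let go of the loop, then push the lever over centre so that it snaps down flat and holds the mould tight. Do not force the parts, and leave the garlic, the lemon and the two spice jars where they are.

Things in the scene. Friction and masses are not known exactly. Their poses are not given: they have to be found in the camera images.
- mould: Fixed right half (steel, top edge 73 mm up) on a dark plate 240 x 166 mm; it cannot move. Origin: centre of the underside. The closed mould is 200 mm long (x), 130 mm wide (y); -x looks out of its front end, towards the robot, +y to the left. The seam is at y = 0 on the front face (x = -100 mm). All hinge and latch pins are vertical. The lever's pivot pin is at x = -116, y = -14 mm.
- half (a joint): Opening angle (rad) of the left half about the hinge at the far end of the seam (mould x = +104.5 mm, y = 0): 0 shut, at a metal stop; grows as its front end swings out to the left, up to 0.6. Starts at 0.2 to 0.42 and stays where it is left; about 1.5 N at the front end moves it.
- half_shell: Swinging left half: long fluted steel wall with half of each end wall, top edge 73 mm up. Origin on its hinge axis at worktop height; axes parallel to the mould's when shut. Takes at most 40 N from the fingers.
- half_push (a point): Place to push the left half shut: on the outer face of its long wall, 30 mm from the front end, 50 mm above the worktop. Moves with the half.
- keeper: Steel fork on the front face of the left half; origin and axes as half_shell. Two prongs, 24 to 39 and 51 to 66 mm up, stand 27.5 mm out of the face at y = 38 to 42 mm (shut, mould frame). Their outer ends turn left into a round lip, 22 to 27.5 mm off the face, out to y = 49 mm. To the left of the prongs a flat foot, 7.5 mm off the face, y = 41 to 61 mm: the T-bar may slide on it.
- keeper_seat (a point): Centre of the hooked T-bar: in the pocket between prongs (on its right), foot and lip, open to the left; 4 mm left of the prongs, 11.5 to 18 (here 14.5) mm off the face, 45 mm up; shut: mould x = -114.5, y = +46 mm. Moves with the left half.
- lever (a joint): Lever angle (rad): 0 snapped shut, handle to the right (mould -y) flat along the front face; pi/2 handle straight out of the face; 2.7 open to the left. Starts at 1.75 to 2.1; light friction holds it, and it follows when the loop is moved. With the T-bar hooked it takes 3 to 10 N at the grip, most near 1.2, passes centre near 0.5, then snaps to its stop at 0.
- lever_handle: Steel lever with flat black grip, 29.5 to 60.5 mm up, grip 6.5 mm thick, ends 69 mm from the pivot. Origin on the pivot pin, 45 mm up; -y points along the handle, -x out of the face that is pushed to shut it. The pin that carries the loop is 18 mm from the pivot, at x = +8.5, y = -15.9 mm of this frame. Takes at most 40 N from the fingers.
- lever_pad (a point): Middle of the pushing face of the lever's grip, 52 mm along the handle from the pivot and 6.25 mm to the pushing side.
- loop: Yoke swinging on the lever's loop pin, with coil spring, brass nut and an upright T-bar (8 mm thick, 25 to 65 mm up) at its end. Origin on that pin, 45 mm up; +y points to the T-bar. Its screwed length differs each time: T-bar axis 66 to 73 mm from the pin; then it pulls out at 6 N per mm. Friction holds it; it stops 0.64 rad from the handle. While held, at most 15 N of T-bar on keeper.
- knob (a point): Middle of the black upright knob on the loop, 16 mm thick, 83 to 107 mm above the worktop (this point 95 mm), 31 mm from the loop's pin: grip it from above. It turns freely on its stem and moves in a level plane, as far as lever and loop allow.
- garlic: Garlic bulb, 48 x 50 x 51 mm, origin under its centre; on the glass board at the left. Leave alone.
- lemon: Lemon, 83 x 58 x 58 mm, origin under its centre; on the glass board at the left. Leave alone.
- spice_1: Spice jar with red cap, 45 mm across, 106 mm tall, origin under its centre; at the right. Leave alone.
- spice_2: Second spice jar with red cap, 45 mm across, 106 mm tall, origin under its centre; at the right. Leave alone.

How it is judged (in metres and radians):
On the way, in this order (a step that is already met when the one before it is completed fails the run):
1. the left half is swung shut (within 0.03 rad) (value of joint half below 0.03 rad), for 0.2 s.
2. with the lever still open and the loop still held, the T-bar is in behind the keeper's lip and drawn back against the keeper with a light pull (1 to 15 N) (value of joint half below 0.03 rad and value of joint lever between 1 and 2.1 rad and contact force between the fingers and loop above 0.5 N and contact force between loop and keeper between 1 and 15 N and x of knob in the frame of mould above -0.128 m), for 0.2 s.
At the end, for the whole second after the job is handed in: The left half is shut (within 0.02 rad), the lever is snapped home (within 0.08 rad of flat) and the T-bar pulls on the keeper with more than 10 N; garlic, lemon and spice jars are within 30 mm of where they stood (value of joint half below 0.02 rad and value of joint lever below 0.08 rad and contact force between loop and keeper above 10 N and distance of each of garlic, lemon, spice_1, spice_2 from where it was at the start of the episode below 0.03 m); the robot touches nothing.
It fails at once if while the loop is held, the T-bar pulls or presses on the keeper with more than 15 N (contact force between the fingers and loop above 0.5 N and contact force between loop and keeper above 15 N).
It fails at once if the lever handle is pushed with more than 40 N (contact force between the fingers and lever_handle above 40 N).
It fails at once if the left half is pushed with more than 40 N (contact force between the fingers and half_shell above 40 N).
It fails at once if the garlic, the lemon or a spice jar is shifted by more than 30 mm (distance of any of garlic, lemon, spice_1, spice_2 from where it was at the start of the episode above 0.03 m).
It also fails if it takes over 72 s, if anything falls off the work surface, if the arm or the gripper's body presses on something with over 40 N, if the wrist force passes 120 N, or if a joint passes its speed limit or range.

### The arm

A 6-joint arm with a two-finger parallel gripper is mounted at the origin on a cart in front of the work surface, level with it; the furniture and walls round the work are solid. World frame = base frame: x ahead of the robot, y to its left, z up, the work surface at z = 0. Lengths are in mm, angles in rad, forces in N, time in s.
With the tool pointing down it reaches from about 350 to 975 mm from the base axis. Payload 7.1 kg.
Tool frame: the origin (TCP) lies midway between the tips of the shut fingers; the grasp point (between the pads) lies pinch_z behind it (pinch_z is the distance from the TCP to the grasp point, in mm); z points along the fingers, y is the line along which they close (so a half turn about z gives the same grasp; the last joint's range is limited). The gripper opens to 88 mm and grips with 3 to 60 N. Pads are 20 mm wide; open, the fingers measure 115 mm over their backs; the gripper's body (75 mm by 178 mm) begins 61 mm behind the grasp point.
Start: joints at [-1.224, 0.423, 1.63, -0, 1.089, -0.019], TCP at [223.577, -583.625, 222.675] pointing down, gripper open.
Joint ranges: [-3, 3], [-0.9, 2.11], [0.09, 2.58], [-1.31, 4.45], [0.11, 2.69], [-2.54, 2.54]. Speed limits (rad/s): [2.39, 2.39, 3.01, 3.14, 3.14, 3.14].

### API

Orientations are given as a rotation vector (axis times angle).
In Python, from workcell import get_obs, get_image, close_job, pinch_z gives the robot as it stands.
- The arm moves only by the tool jog_arm, never from a script. Its argument "commands" is a list of rows, each a list of 3 entries, a list of its own where there are three numbers: the gripper command: -1 is shut, 1 is fully open, values between are in proportion, then the shift along the tool's x, y, z as a fraction of full scale, then the turn, a rotation vector about the tool's x, y, z as a fraction of full scale. In form: [[gripper, [tx, ty, tz], [rx, ry, rz]], ...]. A call has 1 to 10 rows; each row shifts and turns the commanded pose from where the row before left it, along the tool's axes as they then stand; what a row does not reach is not made up. Full scale, the value 1, is 0.1 m for a shift and 45 degrees for a turn. A row lasts 1/10 s, in which the tool goes at most 50 mm and 8.59 degrees, less where a joint would pass 70% of its speed; a pose out of reach is approached as far as the arm can. A call with a number of a shift or a turn outside -1 to 1 is refused whole. A call with a gripper value outside its range is refused whole. The fingers move at their own pace and stop on an object; the grip force is fixed at half the most. Time passes only in rows, so rows that do not move let the fingers close. It gives the time, the measured TCP pose, the force, the opening and the grip force at its end, in the units of the state.
- get_obs(): the state, without advancing time (a new reading comes with each control period).
- get_image(name): name is "scene" or "top"; returns a dict with "image" (480x640x3 uint8, blue, green, red), "z_map" (480x640 float32, mm along the optical axis (not along the pixel's ray), 0 where there is no reading), "intrinsics" (3x3 intrinsics, pixels), "k1" (the pictures are not rectified: a ray, as slopes to the right and down, at radius r is drawn at 1 + k1 r^2 times it, then the intrinsics apply), "eye" and "orientation" of the camera in the world. Camera axes: x right, y down, z forward; pixel columns grow to the right and rows downward; lengths in mm; the calibration is good to about 2 mm. A picture is of the moment at which its call begins.
- close_job(): hands the job in; it is judged then, once.
The state is a dict: "t": time; "qpos": joint angles; "qvel": joint speeds; "joint_torque": joint torques, N m; "ee_pos": TCP position; "orientation": TCP orientation; "ft_force": force on the tool from outside, world axes, zero at the start; "moment": the same for the moment, N m; "width": finger opening in mm; "grasp_force": force on a finger pad.
Only numpy, scipy, OpenCV 4.12 (cv2) and the standard library are available. Lean on these libraries where they do the work, as an engineer would, in place of code of your own. Each camera call takes 0.05 s, during which the arm holds its last target. There are 200 camera calls.

## Working session

There is one attempt and no reset: what is moved stays moved. The work goes in short steps, Python scripts to look and compute and a tool call to move; the robot and the scene stay as the last step left them, time stands still between calls to the robot, and variables do not carry over. Pictures are saved under pics/ and viewed, at most 10 in all, crops included, and the job is handed in when it is done.

Besides the shell and the picture viewer there is one more tool, called after ">>>" as name([rows], argument=value, ...), one row to a line, values as JSON. jog_arm: Moves the arm, as the interface text tells. Its arguments: {"type":"object","properties":{"commands":{"type":"array","items":{"type":"array"}}},"required":["commands"]}

```bash
mkdir -p pics; ls; cat > h.py <<'E'
import numpy as np, cv2
from workcell import get_obs, get_image, close_job, pinch_z
from scipy.spatial.transform import Rotation as R
def cam(n):
    d=get_image(n); o=np.array(d["orientation"],float)
    d["R"]=o if o.shape==(3,3) else (R.from_rotvec(o).as_matrix() if o.size==3 else R.from_quat(o).as_matrix())
    return d
def ray(d,uv):
    K=np.array(d["intrinsics"]); k=d["k1"]
    uv=np.atleast_2d(np.asarray(uv,float))
    xd=np.c_[(uv[:,0]-K[0,2])/K[0,0],(uv[:,1]-K[1,2])/K[1,1]]; x=xd.copy()
    for _ in range(20): x=xd/(1+k*(x**2).sum(1,keepdims=True))
    return np.c_[x,np.ones(len(x))]
def plane(d,uv,z):
    r=ray(d,uv)@d["R"].T; e=np.array(d["eye"],float)
    return e+r*((z-e[2])/r[:,2])[:,None]
def depth(d,uv):
    uv=np.atleast_2d(uv).astype(int); z=d["z_map"][uv[:,1],uv[:,0]]
    return np.array(d["eye"])+(ray(d,uv)*z[:,None])@d["R"].T
def cloud(d):
    v,u=np.mgrid[0:480,0:640]
    return depth(d,np.c_[u.ravel(),v.ravel()]).reshape(480,640,3)
E
python3 - <<'E'
from h import *
print(pinch_z if not callable(pinch_z) else pinch_z()); print(get_obs())
for n in("scene","top"):
    d=cam(n); cv2.imwrite(f"pics/{n}0.png",d["image"]); print(n,d["eye"],d["orientation"],d["intrinsics"],d["k1"]); np.savez(f"{n}0.npz",c=cloud(d),z=d["z_map"])
E
```

```text
pics
18.700000000000003
{'t': 0.0, 'qpos': array([-1.22396908e+00,  4.23844320e-01,  1.63065509e+00, -3.14139830e-05,
        1.08862055e+00, -1.90093963e-02]), 'qvel': array([ 0.00058707, -0.00104525,  0.00040447, -0.00139681, -0.0003956 ,
        0.00172291]), 'joint_torque': array([-8.19563229e-04, -5.44625759e+01, -2.73667306e+01,  6.42346242e-02,
        2.26948113e-02, -1.37462407e-04]), 'ee_pos': array([ 223.40675861, -583.12348871,  221.9132472 ]), 'orientation': array([-3.08770015e+00, -5.71204895e-01,  4.34381364e-04]), 'ft_force': array([-0.58915368,  0.84245692,  0.36204426]), 'moment': array([-0.02225887,  0.00413454, -0.00928037]), 'grasp_force': 0.0, 'width': 87.60973299783389}
scene [ 805.35619528  681.01694459 1303.24667773] [-0.45743453 -2.92899114  0.76357634] [[619.74767131   0.         326.00572448]
 [  0.         619.74767131 237.9546025 ]
 [  0.           0.           1.        ]] -0.04841205266508183
top [ 446.91159182   43.84919343 1110.7325989 ] [-2.15988623  2.13180593 -0.17575994] [[451.09104265   0.         316.58088665]
 [  0.         451.09104265 234.92881516]
 [  0.           0.           1.        ]] -0.11578676653333167
```

View pics/scene0.png

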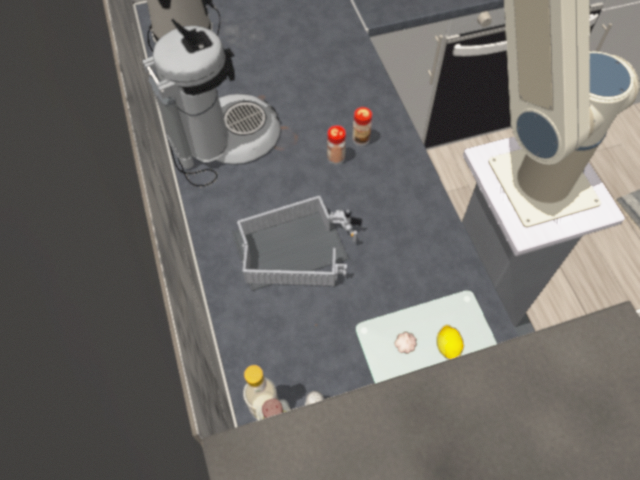

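View pics/top0.png

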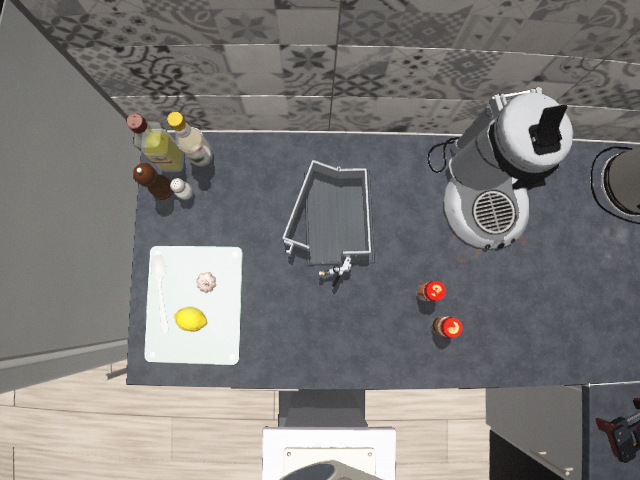

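The mould is open in both views, at top px (285–372, 160–285). The lever and loop are near (340, 270), the keeper near (290, 243), the jars at (432, 290) and (448, 327), and the board is on the left. Next I'll zoom in on it.

```bash
python3 - <<'E'
from h import *
a=cv2.imread("pics/top0.png")[150:290,270:390]; b=cv2.imread("pics/scene0.png")[190:295,230:370]
A=cv2.resize(a,None,fx=4,fy=4,interpolation=cv2.INTER_CUBIC); B=cv2.resize(b,(320,240),interpolation=cv2.INTER_CUBIC)
B=cv2.resize(b[5:100,75:140],None,fx=4.9,fy=4.9,interpolation=cv2.INTER_CUBIC)
H=max(A.shape[0],B.shape[0]); P=np.zeros((H,A.shape[1]+B.shape[1],3),np.uint8); P[:A.shape[0],:A.shape[1]]=A;P[:B.shape[0],A.shape[1]:]=B; cv2.imwrite("pics/c0.png",P); print(P.shape)
for n in("top","scene"):
    c=np.load(n+"0.npz")["c"].reshape(-1,3)
    m=(c[:,2]>60)&(c[:,2]<80)&(c[:,0]>350)&(c[:,0]<700)&(c[:,1]>-120)&(c[:,1]<180); p=c[m]
    print(n,len(p),p.min(0),p.max(0)); 
    img=np.zeros((700,600),np.uint8); ix=((700-p[:,0])*2).astype(int); iy=((180-p[:,1])*2).astype(int)
    img[ix.clip(0,699),iy.clip(0,599)]=255; img=cv2.dilate(img,np.ones((3,3)))
    cv2.imwrite(f"pics/h_{n}.png",img)
a=cv2.imread("pics/h_top.png",0);b=cv2.imread("pics/h_scene.png",0);cv2.imwrite("pics/hh.png",cv2.merge([a,b,b*0])[:600])
E
```

```text
(560, 798, 3)
top 527 [492.66541559 -90.40576234  60.01026126] [698.55224344 115.35018914  77.90255298]
scene 710 [495.5142013  -91.5754891   60.00678513] [699.96532804 118.15291856  79.91410528]
```

View pics/c0.png

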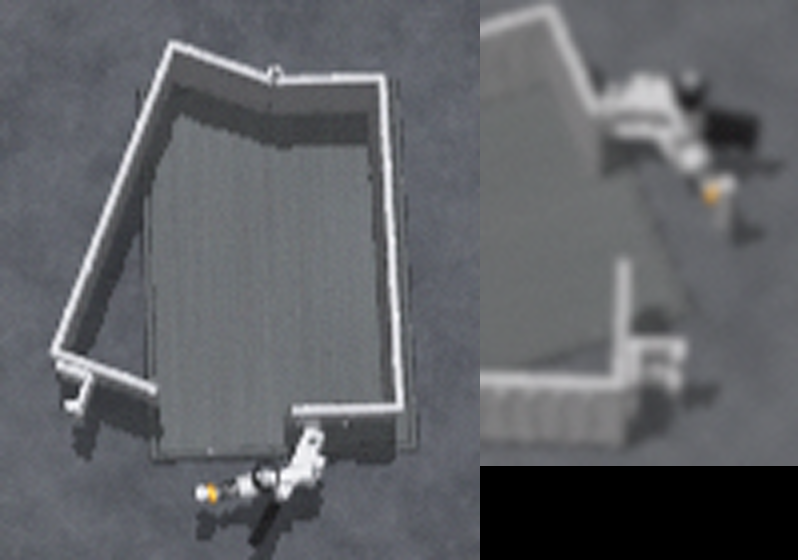

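View pics/hh.png

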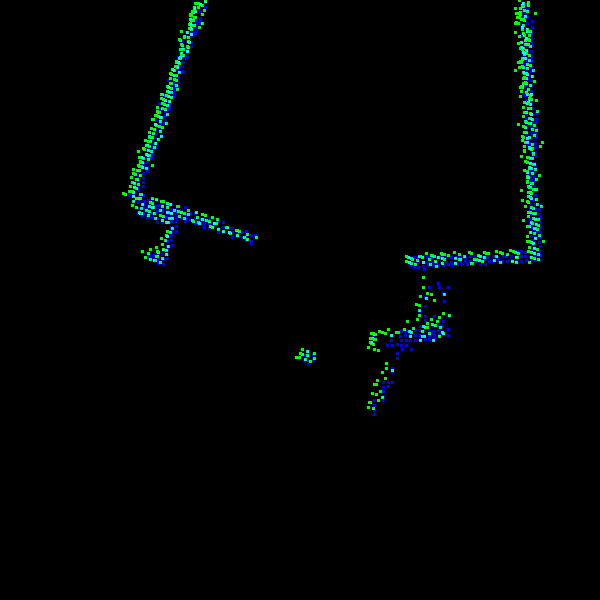

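The crop shows the lever at the front: handle to the lower left, ending at crop (262, 535), black knob at (265, 475), T-bar with brass nut at (205, 493), keeper at (75, 390). The height map shows both views agreeing to about 2 mm.

```bash
python3 - <<'E'
from h import *
P={}
for n in("top","scene"):
    c=np.load(n+"0.npz")["c"].reshape(-1,3)
    P[n]=c
    for name,(x0,x1,y0,y1) in dict(right=(590,770,-110,-70),front=(555,590,-76,-20),left=(615,770,70,130)).items():
        m=(c[:,2]>66)&(c[:,2]<80)&(c[:,0]>x0)&(c[:,0]<x1)&(c[:,1]>y0)&(c[:,1]<y1)
        p=c[m][:,:2]
        if name=="left": p=p[(p[:,1]>40)]
        vx,vy,cx,cy=cv2.fitLine(p.astype(np.float32),cv2.DIST_HUBER,0,.01,.01).ravel()
        res=(p-[cx,cy])@np.array([-vy,vx])
        print(n,name,len(p),np.degrees(np.arctan2(vy,vx)),(cx,cy),res.std(),np.percentile(res,[3,97]))
    m=(c[:,2]>60)&(c[:,2]<80)&(c[:,0]>590)&(c[:,0]<820)&(c[:,1]>-120)&(c[:,1]<180);q=c[m]
    print("xmax",q[:,0].max(),"z med",np.median(q[:,2]))
    m=(c[:,2]>81)&(c[:,2]<125)&(c[:,0]>480)&(c[:,0]<590)&(c[:,1]>-80)&(c[:,1]<90);q=c[m];print("knob",len(q),q.mean(0),q.min(0),q.max(0))
    t=q[q[:,2]>100]; 
    if len(t):print("knobtop",t.mean(0),np.ptp(t,0))
    m=(c[:,2]>20)&(c[:,2]<80)&(c[:,0]>480)&(c[:,0]<575)&(c[:,1]>10)&(c[:,1]<60);q=c[m];print("tbar",len(q),q[q[:,2]>60].mean(0) , q.max(0))
    m=(c[:,2]>25)&(c[:,2]<66)&(c[:,0]>470)&(c[:,0]<535)&(c[:,1]>-30)&(c[:,1]<20);q=c[m];print("handle",len(q),q.mean(0),"\n",q[q[:,0].argsort()][:8])
    m=(c[:,2]>55)&(c[:,2]<80)&(c[:,0]>560)&(c[:,0]<605)&(c[:,1]>85)&(c[:,1]<115);q=c[m];print("keeper lip",q.mean(0),q.min(0),q.max(0))
E
```

```text
top right 182 2.827887 (np.float32(679.25226), np.float32(-83.50715)) 1.8500969352659549 [-2.8568331   2.69000942]
top front 52 -86.34504 (np.float32(570.0012), np.float32(-51.043964)) 1.4889287261162512 [-2.13299692  2.69228093]
top left 114 -19.413855 (np.float32(669.21796), np.float32(89.12167)) 1.630255332265978 [-2.38079804  2.77090253]
xmax 788.1021597724696 z med 71.37011753271838
knob 26 [527.82772638  -8.86707394 100.36851853] [521.96133995 -16.02369625  82.34918935] [535.44541577  -2.36341386 110.17066699]
knobtop [528.37140619  -9.14820314 105.71155825] [13.48407582 13.66028238  7.75116373]
tbar 30 [520.97653367  25.63286802  65.45187948] [528.50926537  27.98711616  68.807864  ]
handle 115 [519.33864569  -7.2505779   54.58962741] 
 [[492.66541559  -7.23609997  61.30070081]
 [492.71522508  -4.99758538  59.53143479]
 [493.94168663  -3.9475456   30.73650283]
 [494.89708395  -7.13140161  63.10355852]
 [495.02964684  -4.97626301  59.6104861 ]
 [495.08778322  -9.63052545  59.53636754]
 [495.67028458  -3.29748984  45.00555615]
 [497.33163925  -7.23924202  60.539368  ]]
keeper lip
[... 651 characters left out ...]
nobtop [531.28605797  -5.29231713 104.74749103] [15.52881542 14.11002456 10.3669396 ]
tbar 55 [522.15024266  27.30907665  63.52743865] [528.69089647  32.08534061  65.34062048]
handle 192 [518.64582143  -6.77549252  49.16382578] 
 [[494.13311019  -8.21343527  43.61294381]
 [495.5142013   -6.86147035  60.18841176]
 [495.8556217   -4.96935135  54.2570554 ]
 [496.47492433  -4.16380208  60.40676255]
 [496.53754613  -6.32954573  29.231217  ]
 [496.57783798  -2.22779264  49.82904169]
 [497.99911354  -9.99501642  33.44308205]
 [498.26084867  -3.06205151  40.0896485 ]]
keeper lip [589.09206274 101.37041372  67.04853298] [568.9560761   85.57146097  55.05020678] [604.02878282 114.79739981  76.99496442]
```

>>> jog_arm([
  [-1,[0,0,0],[0,0,0.132]],
  [-1,[0,0,0],[0,0,0.132]],
  [-1,[0,0,0],[0,0,0.132]],
  [-1,[0.1,-0.4,0],[0,0,0]],
  [-1,[0.1,-0.4,0],[0,0,0]],
  [-1,[0.1,-0.4,0],[0,0,0]],
  [-1,[0.15,-0.4,0],[0,0,0]],
  [-1,[0.15,-0.4,0],[0,0,0]],
  [-1,[0.15,-0.4,0],[0,0,0]],
  [-1,[0.2,-0.4,0],[0,0,0]],
])

```text
t: 1.1
ee_pos: [302.8, -297.1, 222.5]
orientation: [-3.14, -0.085, 0.0]
ft_force: [1.2, -0.6, 0.1]
width: 11.2
grasp_force: 0.0
```

```bash
cat >> h.py <<'E'
PSI=0.054; O=np.array([667.0,-20.5])
def w2m(p): d=np.asarray(p)[...,:2]-O; c,s=np.cos(PSI),np.sin(PSI); return np.stack([d[...,0]*c+d[...,1]*s,-d[...,0]*s+d[...,1]*c],-1)
def st():
    o=get_obs(); M=R.from_rotvec(o["orientation"]).as_matrix()
    print("t%.1f"%o["t"],"ee",o["ee_pos"].round(1),"mould",w2m(o["ee_pos"]).round(1),"yaw",np.degrees(np.arctan2(M[1,0],M[0,0])).round(2),"zax",M[:,2].round(3),"F",o["ft_force"].round(1),"w",o["width"].round(1),"g",o["grasp_force"],"q",o["qpos"].round(2))
E
python3 -c "
from h import *;st()"
```

```text
Traceback (most recent call last):
  File "h.py", line 27, in st
    print("t%.1f"%o["t"],"ee",o["ee_pos"].round(1),"mould",w2m(o["ee_pos"]).round(1),"yaw",np.degrees(np.arctan2(M[1,0],M[0,0])).round(2),"zax",M[:,2].round(3),"F",o["ft_force"].round(1),"w",o["width"].round(1),"g",o["grasp_force"],"q",o["qpos"].round(2))
                                                                                                                                                                                               ^^^^^^^^^^^^^^^^
AttributeError: 'float' object has no attribute 'round'
```

>>> jog_arm([
  [-1,[0.33,-0.36,0],[0,0,0]],
  [-1,[0.33,-0.36,0],[0,0,0]],
  [-1,[0.33,-0.36,0],[0,0,0]],
  [-1,[0.33,-0.36,0],[0,0,0]],
  [-1,[0.33,-0.36,0],[0,0,0]],
  [-1,[0.33,-0.36,0],[0,0,0]],
  [-1,[0.33,-0.36,0],[0,0,0]],
  [-1,[0.33,-0.36,0],[0,0,0]],
  [-1,[0.33,-0.36,0],[0,0,0]],
  [-1,[0.33,-0.36,0],[0,0,0]],
])

```text
t: 2.1
ee_pos: [613.6, 80.5, 222.3]
orientation: [3.14, 0.087, -0.001]
ft_force: [0.4, -0.9, 0.7]
width: 0.8
grasp_force: 0.0
```

>>> jog_arm([
  [-1,[0.16,-0.32,0],[0,0,0]],
  [-1,[0.17,-0.32,0],[0,0,0]],
  [-1,[0,0,0.36],[0,0,0]],
  [-1,[0,0,0.36],[0,0,0]],
  [-1,[0,0,0.36],[0,0,0]],
  [-1,[0,0,0.36],[0,0,0]],
  [-1,[0,0,0.36],[0,0,0]],
  [-1,[0,0,0],[0,0,0]],
])

```text
t: 2.9
ee_pos: [638.1, 143.6, 37.3]
orientation: [3.139, 0.086, -0.015]
ft_force: [-0.1, 0.2, -0.6]
width: 0.8
grasp_force: 0.0
```

```bash
sed -i 's/o\["width"\].round(1)/round(o["width"],1)/' h.py
python3 -c "
from h import *;st()"
```

```text
t2.9 ee [638.1 143.6  37.3] mould [-20.  165.4] yaw 3.14 zax [-0.01  -0.002 -1.   ] F [-0.1  0.2 -0.6] w 0.8 g 0.0 q [0.2  0.7  1.64 0.   0.81 1.72]
```

>>> jog_arm([
  [-1,[-0.03,0.05,0],[0,0,0]],
  [-1,[-0.03,0.05,0],[0,0,0]],
  [-1,[-0.03,0.05,0],[0,0,0]],
  [-1,[-0.03,0.05,0],[0,0,0]],
  [-1,[-0.03,0.05,0],[0,0,0]],
  [-1,[-0.03,0.05,0],[0,0,0]],
  [-1,[-0.03,0.05,0],[0,0,0]],
  [-1,[-0.03,0.05,0],[0,0,0]],
  [-1,[-0.03,0.05,0],[0,0,0]],
  [-1,[0,0,0],[0,0,0]],
])

```text
t: 3.9
ee_pos: [617.4, 97.1, 42.5]
orientation: [3.14, 0.085, -0.001]
ft_force: [0.0, -0.1, 0.5]
width: 0.8
grasp_force: 0.0
```

>>> jog_arm([
  [-1,[-0.025,0.04,0],[0,0,0]],
  [-1,[-0.025,0.04,0],[0,0,0]],
  [-1,[-0.025,0.04,0],[0,0,0]],
  [-1,[-0.025,0.04,0],[0,0,0]],
  [-1,[-0.025,0.04,0],[0,0,0]],
  [-1,[-0.025,0.04,0],[0,0,0]],
  [-1,[-0.025,0.03,0],[0,0,0]],
  [-1,[-0.025,0.03,0],[0,0,0]],
  [-1,[0,0,0],[0,0,0]],
])

```text
t: 4.8
ee_pos: [599.0, 66.4, 42.7]
orientation: [3.14, 0.086, -0.001]
ft_force: [-0.1, -0.8, 0.5]
width: 0.5
grasp_force: 0.0
```

```bash
python3 -c "
from h import *;st()"
```

```text
t4.8 ee [599.   66.4  42.7] mould [-63.2  90.5] yaw 3.12 zax [-0.001 -0.    -1.   ] F [-0.1 -0.8  0.5] w 0.5 g 0.0077978473836992634 q [ 0.09  0.64  1.77 -0.    0.73  1.61]
```

>>> jog_arm([
  [-1,[-0.02,0.03,0],[0,0,0]],
  [-1,[-0.02,0.03,0],[0,0,0]],
  [-1,[0,0.02,0],[0,0,0]],
  [-1,[0,0,0],[0,0,0]],
])

```text
t: 5.2
ee_pos: [595.5, 58.4, 42.6]
orientation: [3.14, 0.086, -0.002]
ft_force: [-0.5, -0.2, 0.5]
width: 0.8
grasp_force: 0.2
```

```bash
python3 -c "
from h import *;st()
d=cam('top');cv2.imwrite('pics/t1.png',cv2.resize(d['image'][150:290,270:390],None,fx=4,fy=4,interpolation=cv2.INTER_CUBIC))
c=cloud(d).reshape(-1,3)
p=c[(c[:,2]>66)&(c[:,2]<80)]; m=w2m(p); k=(m[:,0]>-30)&(m[:,0]<90)&(m[:,1]>40)&(m[:,1]<130); print(cv2.fitLine(m[k].astype(np.float32),cv2.DIST_HUBER,0,.01,.01).ravel())
k=(m[:,0]>-60)&(m[:,0]<90)&(m[:,1]<-40)&(m[:,1]>-80); print(cv2.fitLine(m[k].astype(np.float32),cv2.DIST_HUBER,0,.01,.01).ravel())
"
```

```text
t5.2 ee [595.5  58.4  42.6] mould [-67.2  82.7] yaw 3.13 zax [-0.001 -0.    -1.   ] F [-0.5 -0.2  0.5] w 0.8 g 0.17586906636324784 q [ 0.08  0.63  1.78 -0.    0.73  1.59]
[ 0.9957753  -0.09182377 70.47991    64.6292    ]
[ 9.9991071e-01 -1.3362281e-02  1.4175772e+01 -6.3603268e+01]
```

View pics/t1.png

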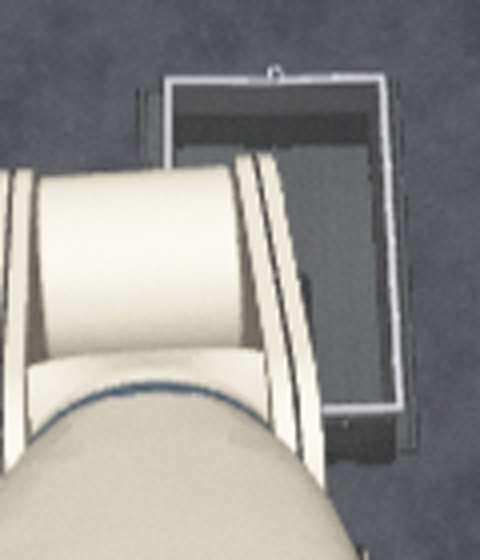

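The half is nearly shut: its back-left corner is at crop (168, 80), and the arm hides the front. I'll ease it home by force.

>>> jog_arm([
  [-1,[-0.005,0.01,0],[0,0,0]],
  [-1,[-0.005,0.01,0],[0,0,0]],
  [-1,[0,0.01,0],[0,0,0]],
  [-1,[0,0,0],[0,0,0]],
])

```text
t: 5.65
ee_pos: [594.8, 55.6, 42.5]
orientation: [-3.14, -0.086, 0.001]
ft_force: [-0.5, 1.3, 0.0]
width: 0.1
grasp_force: 0.5
```

>>> jog_arm([
  [-1,[0,0.01,0],[0,0,0]],
  [-1,[0,0.01,0],[0,0,0]],
  [-1,[0,0,0],[0,0,0]],
])

```text
t: 5.95
ee_pos: [595.1, 53.6, 42.6]
orientation: [3.14, 0.086, -0.001]
ft_force: [-0.6, 1.4, 0.1]
width: 0.0
grasp_force: 0.7
```

>>> jog_arm([
  [-1,[0,0.01,0],[0,0,0]],
  [-1,[0,0,0],[0,0,0]],
])

```text
t: 6.15
ee_pos: [595.2, 52.6, 42.7]
orientation: [3.14, 0.086, -0.0]
ft_force: [-1.3, 1.5, -0.8]
width: 0.6
grasp_force: 0.7
```

>>> jog_arm([
  [-1,[0,0.01,0],[0,0,0]],
  [-1,[0,0,0],[0,0,0]],
])

```text
t: 6.35
ee_pos: [595.3, 51.6, 42.6]
orientation: [-3.14, -0.086, 0.0]
ft_force: [-1.0, 2.8, 1.0]
width: 0.4
grasp_force: 1.1
```

>>> jog_arm([
  [-1,[0,0.01,0],[0,0,0]],
  [-1,[0,0,0],[0,0,0]],
])

```text
t: 6.55
ee_pos: [595.3, 51.5, 42.7]
orientation: [-3.139, -0.085, 0.0]
ft_force: [-2.6, 6.9, 0.1]
width: 0.7
grasp_force: 3.6
```

>>> jog_arm([
  [-1,[0,0,0],[0,0,0]],
  [-1,[0,0,0],[0,0,0]],
  [-1,[0,-0.1,0],[0,0,0]],
  [1,[0,-0.2,0],[0,0,0]],
  [1,[0,0,-0.4],[0,0,0]],
  [1,[0,0,-0.4],[0,0,0]],
  [1,[-0.15,-0.4,-0.1],[0,0,0]],
  [1,[-0.15,-0.4,0],[0,0,0]],
  [1,[-0.15,-0.4,0],[0,0,0]],
  [1,[0,0,0],[0,0,0]],
])

```text
t: 7.55
ee_pos: [541.0, 201.8, 133.2]
orientation: [-3.14, -0.093, -0.002]
ft_force: [0.1, -0.9, 0.6]
width: 53.3
grasp_force: 0.0
```

```bash
python3 - <<'E'
from h import *
st()
for n in("top","scene"):
    d=cam(n); cv2.imwrite(f"pics/{n}2.png",d["image"]); c=cloud(d).reshape(-1,3); m=np.c_[w2m(c),c[:,2]]; np.savez(n+"2.npz",m=m,R=d["R"])
    S=lambda x0,x1,y0,y1,z0,z1:m[(m[:,0]>x0)&(m[:,0]<x1)&(m[:,1]>y0)&(m[:,1]<y1)&(m[:,2]>z0)&(m[:,2]<z1)]
    f=lambda p:cv2.fitLine(p[:,:2].astype(np.float32),cv2.DIST_HUBER,0,.01,.01).ravel().round(3)
    print(n,"L",f(S(-80,90,45,85,66,80)),"R",f(S(-80,90,-80,-45,66,80)),"F",f(S(-112,-88,-58,33,66,80)),"B",f(S(88,112,-58,58,66,80)))
    q=S(-170,-110,-20,45,84,120); print("knob",len(q),q.min(0),q.max(0),q[q[:,2]>98].mean(0))
    q=S(-165,-131,35,70,55,75); print("tbar",len(q),q.mean(0),q.min(0),q.max(0))
    q=S(-131,-105,30,70,55,75); print("keeper",len(q),q.mean(0),q.min(0),q.max(0))
    q=S(-180,-145,-20,40,28,66); print("handle",len(q),q[q[:,0].argsort()][:6].mean(0),q.mean(0))
a=cv2.imread("pics/top2.png")[235:300,290:370]; a=cv2.resize(a,None,fx=5,fy=5,interpolation=cv2.INTER_CUBIC)
b=cv2.imread("pics/scene2.png")[195:280,300:380]; b=cv2.resize(b,None,fx=5,fy=5,interpolation=cv2.INTER_CUBIC)
P=np.zeros((max(len(a),len(b)),800,3),np.uint8);P[:len(a),:400]=a;P[:len(b),400:]=b;cv2.imwrite("pics/c2.png",P)
E
```

```text
t7.5 ee [541.  201.8 133.2] mould [-113.9  228.8] yaw 3.39 zax [ 0.001  0.001 -1.   ] F [ 0.1 -0.9  0.6] w 53.3 g 0.0 q [0.34 0.47 1.8  0.   0.87 1.85]
top L [ 1.0000e+00 -7.0000e-03  3.7010e+00  6.4393e+01] R [ 1.0000e+00 -8.0000e-03  3.6820e+00 -6.3605e+01] F [ 1.1000e-02  1.0000e+00 -9.8364e+01 -1.3224e+01] B [ 6.000e-03  1.000e+00  9.817e+01 -6.330e-01]
knob 24 [-144.30835682   11.54553495   84.26175412] [-130.6525342    25.60781838  113.34940953] [-137.969097     19.13852366  105.07635949]
tbar 10 [-143.88334574   53.93691412   63.51992156] [-146.71218462   51.50408899   58.32414746] [-139.7009317    56.34572778   67.16964712]
keeper 25 [-116.64072183   43.64094531   64.00807992] [-125.69995124   40.68963158   57.1435683 ] [-105.17167107   48.5081489    69.19348979]
handle 40 [-171.88060968   23.43721899   54.51525095] [-159.77293584   16.69302875   57.56666304]
scene L [ 1.000e+00 -1.000e-02  5.113e+00  6.557e+01] R [ 1.0000e+00 -1.1000e-02  5.2690e+00 -6.2227e+01] F [ 4.0000e-03 -1.0000e+00 -9.7140e+01 -1.2555e+01] B [1.10000e-02 1.00000e+00 1.01823e+02 2.23000e+00]
knob 38 [-145.11017637   16.15271656   87.87822819] [-128.9967298    28.15379198  109.41297925] [-135.00470466   22.89305902  103.88449293]<stdin>:9: RuntimeWarning: Mean of empty slice.
  ret = um.true_divide(
Traceback (most recent call last):
ValueError: zero-size array to reduction operation minimum which has no identity
```

```bash
cat >> h.py <<'E'
PSI=0.045; O=np.array([668.0,-19.4]); L=66.5
piv=np.array([-116.,-14.])
def fk(lam,T_or_dir): pass
def pin(lam): a=np.arctan2(-15.9,8.5)-lam; return piv+18.03*np.array([np.cos(a),np.sin(a)])
def ik(T,L=None,k=None):
    """T-bar pos (k=None) or knob pos (r=31) -> lam, loop dir angle, knob, tbar"""
    L=L or globals()["L"]; r=31 if k else L
    from scipy.optimize import brentq
    ls=np.linspace(.3,2.7,481); f=lambda l:np.hypot(*(np.array(T)-pin(l)))-r
    v=[f(l) for l in ls]; out=[]
    for i in range(480):
        if v[i]*v[i+1]<0:
            l=brentq(f,ls[i],ls[i+1]); u=(np.array(T)-pin(l))/r; out.append((round(l,3),round(float(np.degrees(np.arctan2(u[1],u[0]))),1),(pin(l)+31*u).round(1),(pin(l)+L*u).round(1)))
    return out
E
python3 - <<'E'
from h import *
st()
print("start",ik((-137.7,18.7),k=1))
for Lx in(66.,68,70):
  print(Lx)
  for T in((-144,57),(-135,58),(-128,58),(-120,58),(-114.5,58),(-113,57),(-113,50),(-113,46)): print(T,ik(T,Lx))
for n in("top","scene"):
    cv2.imwrite(f"pics/{n}2.png",cam(n)["image"])
a=cv2.imread("pics/top2.png")[235:300,290:370]; a=cv2.resize(a,None,fx=5,fy=5,interpolation=cv2.INTER_CUBIC)
b=cv2.imread("pics/scene2.png")[195:280,300:380]; b=cv2.resize(b,None,fx=5,fy=5,interpolation=cv2.INTER_CUBIC)
P=np.zeros((max(len(a),len(b)),800,3),np.uint8);P[:len(a),:400]=a;P[:len(b),400:]=b;cv2.imwrite("pics/c2.png",P)
E
```

```text
t7.7 ee [542.4 198.9 133. ] mould [-115.6  223.7] yaw 3.29 zax [ 0.001 -0.    -1.   ] F [ 1.  -0.2  0.2] w 61.0 g 0.0 q [ 0.33  0.47  1.8  -0.    0.87  1.85]
start [(2.169, 97.0, array([-137.7,   18.7]), array([-142. ,   53.9]))]
66.0
(-144, 57) [(2.396, 99.6, array([-138.2,   22.5]), array([-144.,   57.]))]
(-135, 58) [(2.403, 91.7, array([-133.9,   23. ]), array([-135.,   58.]))]
(-128, 58) [(2.412, 85.7, array([-130.6,   23.1]), array([-128.,   58.]))]
(-120, 58) [(2.473, 79.1, array([-126.6,   23.6]), array([-120.,   58.]))]
(-114.5, 58) [(2.544, 74.6, array([-123.8,   24.2]), array([-114.5,   58. ]))]
(-113, 57) [(2.513, 73.1, array([-123.2,   23.5]), array([-113.,   57.]))]
(-113, 50) [(2.141, 71.5, array([-124.1,   16.8]), array([-113.,   50.]))]
(-113, 46) [(1.916, 71.6, array([-124.1,   12.8]), array([-113.,   46.]))]
68
(-144, 57) [(2.274, 98.8, array([-138.4,   20.4]), array([-144.,   57.]))]
(-135, 58) [(2.286, 91.2, array([-134.2,   21. ]), array([-135.,   58.]))]
(-128, 58) [(2.298, 85.3, array([-131. ,   21.1]), array([-128.,   58.]))]
(-120, 58) [(2.36, 78.8, array([-
[... 248 characters left out ...]
ray([-113.,   50.]))]
(-113, 46) [(1.788, 72.6, array([-124.1,   10.7]), array([-113.,   46.]))]
70
(-144, 57) [(2.158, 98.3, array([-138.4,   18.4]), array([-144.,   57.]))]
(-135, 58) [(2.173, 90.9, array([-134.4,   19. ]), array([-135.,   58.]))]
(-128, 58) [(2.187, 85.2, array([-131.3,   19.1]), array([-128.,   58.]))]
(-120, 58) [(2.249, 78.7, array([-127.6,   19.8]), array([-120.,   58.]))]
(-114.5, 58) [(2.32, 74.3, array([-125. ,   20.5]), array([-114.5,   58. ]))]
(-113, 57) [(2.29, 72.9, array([-124.5,   19.7]), array([-113.,   57.]))]
(-113, 50) [(1.904, 72.7, array([-124.6,   12.8]), array([-113.,   50.]))]
(-113, 46) [(1.65, 73.8, array([-123.9,    8.5]), array([-113.,   46.]))]
```

View pics/c2.png

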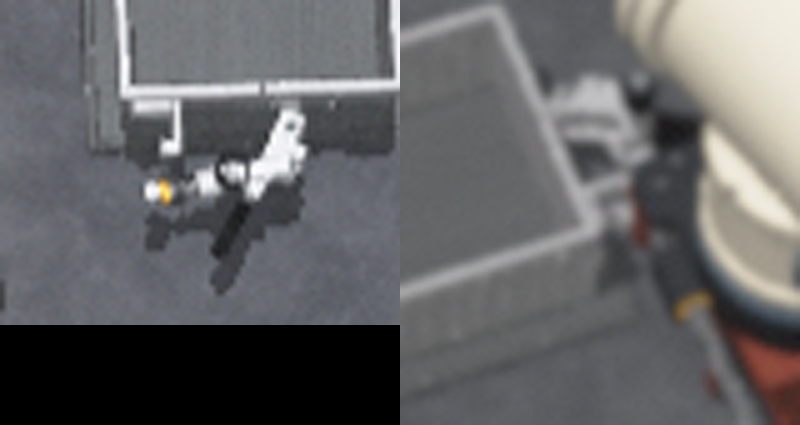

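The mould is shut. In the top crop the knob is at (232, 173), the T-bar at (150, 190), clear to the left of and in front of the keeper lip at (170, 148). I'll grip the knob next.

>>> jog_arm([
  [1,[-0.02,0.4,0],[0,0,0.012]],
  [1,[-0.05,0.4,0],[0,0,0]],
  [1,[-0.05,0.4,0],[0,0,0]],
  [1,[-0.05,0.4,0],[0,0,0]],
  [1,[-0.05,0.4,0],[0,0,0]],
  [1,[0,0.05,0],[0,0,0]],
  [1,[0,0,0.2],[0,0,0]],
  [1,[0,0,0.2],[0,0,0]],
  [1,[0,0,0.15],[0,0,0]],
  [1,[0,0,0],[0,0,0]],
])

```text
t: 8.75
ee_pos: [528.8, -8.3, 75.9]
orientation: [-3.141, -0.069, 0.005]
ft_force: [-0.0, -0.1, 0.1]
width: 87.9
grasp_force: 0.0
```

```bash
python3 -c "
from h import *;st()"
```

```text
t8.8 ee [528.8  -8.3  75.9] mould [-138.5   17.4] yaw 2.52 zax [-0.003  0.    -1.   ] F [-0.  -0.1  0.1] w 87.9 g 0.0 q [-0.04  0.51  1.93 -0.    0.71  1.49]
```

>>> jog_arm([
  [1,[0.008,-0.012,-0.01],[0,0,0]],
  [-1,[0,0,0],[0,0,0]],
  [-1,[0,0,0],[0,0,0]],
  [-1,[0,0,0],[0,0,0]],
  [-1,[0,0,0],[0,0,0]],
  [-1,[0,0,0],[0,0,0]],
  [-1,[0,0,0],[0,0,0]],
  [-1,[0,0,0],[0,0,0]],
  [-1,[0,0,0],[0,0,0]],
])

```text
t: 9.65
ee_pos: [530.7, -6.5, 78.7]
orientation: [3.141, 0.071, -0.0]
ft_force: [-0.2, 0.1, 0.4]
width: 27.3
grasp_force: 0.0
```

```bash
python3 - <<'E'
from h import *
st()
for n in("top","scene"):
    cv2.imwrite(f"pics/{n}3.png",cam(n)["image"])
a=cv2.imread("pics/top3.png")[225:300,290:370]; a=cv2.resize(a,None,fx=5,fy=5,interpolation=cv2.INTER_CUBIC)
b=cv2.imread("pics/scene3.png")[195:280,300:380]; b=cv2.resize(b,None,fx=5,fy=5,interpolation=cv2.INTER_CUBIC)
P=np.zeros((max(len(a),len(b)),800,3),np.uint8);P[:len(a),:400]=a;P[:len(b),400:]=b;cv2.imwrite("pics/c3.png",P)
E
```

```text
t9.7 ee [530.7  -6.5  78.7] mould [-136.6   19. ] yaw 2.6 zax [-0. -0. -1.] F [-0.2  0.1  0.4] w 27.3 g 0.0 q [-0.03  0.5   1.92 -0.    0.71  1.49]
```

View pics/c3.png

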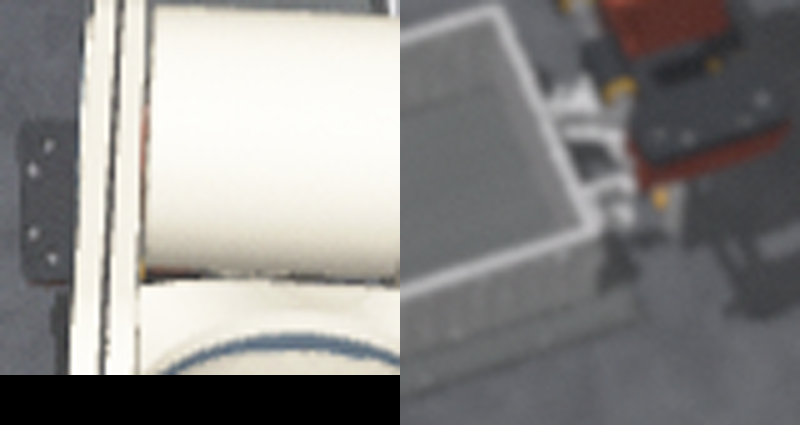

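The top view is blocked. In the scene view the brass nut and T-bar still show at crop (660, 197), i.e. px (352, 234), and the fingers are still closing.

>>> jog_arm([
  [-1,[0,0,0],[0,0,0]],
  [-1,[0,0,0],[0,0,0]],
  [-1,[0,0,0],[0,0,0]],
  [-1,[0,0,0],[0,0,0]],
])

```text
t: 10.15
ee_pos: [530.7, -6.7, 78.6]
orientation: [3.141, 0.071, 0.0]
ft_force: [0.0, -3.3, -1.7]
width: 15.2
grasp_force: 30.0
```

```bash
cat >> h.py <<'E'
def tb(name=None):
    """nut/T-bar seen in the scene camera, mould frame (camera bias ~(+1.3,+0.7) removed)"""
    d=cam("scene"); c=cloud(d); m=np.dstack([w2m(c),c[:,2]])-[1.2,0.7,0]
    hsv=cv2.cvtColor(d["image"],cv2.COLOR_BGR2HSV); nut=(hsv[...,0]>8)&(hsv[...,0]<35)&(hsv[...,1]>110)&(m[...,0]>-165)&(m[...,0]<-100)&(m[...,1]>15)&(m[...,1]<75)&(m[...,2]<75)&(m[...,2]>25)
    q=m[nut]; print("nut",len(q),q.mean(0).round(1) if len(q) else "", np.argwhere(nut).mean(0)[::-1].round(1) if len(q) else "")
    k=(m[...,2]>56)&(m[...,2]<71)&(m[...,0]>-160)&(m[...,0]<-104)&(m[...,1]>32)&(m[...,1]<70); q=m[k]
    print(q[q[:,0].argsort()].round(0).tolist())
    if name: cv2.imwrite(name,cv2.resize(d["image"][200:260,310:390],None,fx=8,fy=8,interpolation=cv2.INTER_CUBIC))
E
python3 - <<'E'
from h import *
st(); tb()
o=get_obs();k=w2m(o["ee_pos"]);print(ik(tuple(k),k=1))
E
```

```text
t10.2 ee [530.7  -6.7  78.6] mould [-136.6   18.9] yaw 2.6 zax [ 0. -0. -1.] F [ 0.  -3.3 -1.7] w 15.2 g 29.99979748536134 q [-0.03  0.5   1.92 -0.    0.71  1.49]Traceback (most recent call last):
  File "<stdin>", line 2, in <module>
  File "h.py", line 44, in tb
    d=cam("scene"); c=cloud(d); m=np.dstack([w2m(c),c[:,2]])-[1.2,0.7,0]
                                  ~~~~~~~~~^^^^^^^^^^^^^^^^^
    return _nx.concatenate(arrs, 2)
           ~~~~~~~~~~~~~~~^^^^^^^^^
ValueError: all the input array dimensions except for the concatenation axis must match exactly, but along dimension 1, the array at index 0 has size 640 and the array at index 1 has size 3
```

>>> jog_arm([
  [-1,[0,-0.015,0],[0,0,0]],
  [-1,[0,-0.015,0],[0,0,0]],
  [-1,[0,-0.01,0],[0,0,0]],
  [-1,[0.01,0,0],[0,0,0]],
  [-1,[0.01,0,0],[0,0,0]],
  [-1,[0,0,0],[0,0,0]],
])

```text
t: 10.8
ee_pos: [532.4, -2.2, 78.6]
orientation: [-3.14, -0.071, 0.001]
ft_force: [0.7, -1.5, -1.1]
width: 15.4
grasp_force: 30.0
```

```bash
sed -i 's/c\[:,2\]\])-\[1.2/c[...,2]])-[1.2/' h.py
python3 - <<'E'
from h import *
st(); tb()
o=get_obs();k=w2m(o["ee_pos"]);print(ik(tuple(k),k=1))
E
```

```text
t10.8 ee [532.4  -2.2  78.6] mould [-134.7   23.3] yaw 2.59 zax [-0.  0. -1.] F [ 0.7 -1.5 -1.1] w 15.4 g 29.999772902810946 q [-0.03  0.51  1.92  0.    0.72  1.5 ]
nut 1 [-130.8   57.1   53.2] [350. 238.]
[[-140.0, 58.0, 64.0], [-140.0, 58.0, 68.0], [-139.0, 62.0, 57.0], [-139.0, 61.0, 65.0], [-139.0, 55.0, 64.0], [-138.0, 63.0, 64.0], [-137.0, 59.0, 66.0], [-137.0, 60.0, 63.0], [-136.0, 61.0, 57.0], [-136.0, 62.0, 63.0], [-136.0, 56.0, 67.0], [-135.0, 59.0, 63.0], [-135.0, 59.0, 60.0], [-134.0, 60.0, 70.0], [-129.0, 36.0, 62.0], [-126.0, 41.0, 67.0], [-126.0, 42.0, 64.0], [-126.0, 37.0, 64.0], [-124.0, 40.0, 67.0], [-124.0, 41.0, 64.0], [-124.0, 47.0, 69.0], [-124.0, 48.0, 65.0], [-124.0, 49.0, 63.0], [-123.0, 50.0, 60.0], [-123.0, 44.0, 60.0], [-123.0, 44.0, 64.0], [-123.0, 45.0, 57.0], [-123.0, 38.0, 65.0], [-122.0, 42.0, 57.0], [-121.0, 42.0, 63.0], [-121.0, 42.0, 67.0], [-120.0, 39.0, 68.0], [-120.0, 40.0, 64.0], [-119.0, 42.0, 64.0], [-118.0, 38.0, 66.0], [-118.0, 39.0, 64.0], [-118.0, 40.0, 60.0], [-117.0, 41.0, 58.0], [-116.0, 38.0, 64.0], [-115.0, 40.0, 62.0], [-115.0, 40.0, 58.0], [-114.0, 37.0, 63.0], [-112.0, 41.0, 66.0], [-112.0, 41.0, 62.0], [-110.0, 41.0, 58.0], [-110.0, 40.0, 66.0], [-109.0, 42.0, 64.0], [-109.0, 37.0, 61.0], [-108.0, 53.0, 60.0], [-107.0, 40.0, 63.0], [-107.0, 53.0, 66.0], [-107.0, 60.0, 63.0], [-107.0, 42.0, 63.0], [-106.0, 49.0, 69.0], [-106.0, 50.0, 65.0], [-106.0, 57.0, 64.0], [-105.0, 52.0, 61.0], [-105.0, 60.0, 60.0], [-105.0, 40.0, 70.0], [-105.0, 47.0, 67.0], [-105.0, 60.0, 66.0], [-104.0, 54.0, 69.0]]
[(2.424, 93.3, array([-134.7,   23.3]), array([-136.7,   58.8]))]
```

>>> jog_arm([
  [-1,[0.015,0,0],[0,0,0]],
  [-1,[0.015,0,0],[0,0,0]],
  [-1,[0.015,0,0],[0,0,0]],
  [-1,[0.015,-0.002,0],[0,0,0]],
  [-1,[0.015,-0.002,0],[0,0,0]],
  [-1,[0.01,-0.002,0],[0,0,0]],
  [-1,[0.01,0,0],[0,0,0]],
  [-1,[0,0,0],[0,0,0]],
])

```text
t: 11.65
ee_pos: [542.2, -1.5, 78.7]
orientation: [-3.141, -0.071, -0.0]
ft_force: [-0.0, -1.2, 0.2]
width: 14.9
grasp_force: 30.0
```

```bash
sed -i 's/print(q\[q\[:,0\].argsort()\].round(0).tolist())/q=q[(q[:,1]>51)]; print(q[q[:,0].argsort()].round(0).tolist())/' h.py
python3 - <<'E'
from h import *
st(); tb()
o=get_obs();k=w2m(o["ee_pos"]);print(ik(tuple(k),k=1))
E
```

```text
t11.7 ee [542.2  -1.5  78.7] mould [-124.9   23.6] yaw 2.6 zax [ 0.  0. -1.] F [-0.  -1.2  0.2] w 14.9 g 29.999827778083272 q [-0.02  0.52  1.9   0.    0.73  1.5 ]
nut 0  
[[-121.0, 57.0, 63.0], [-119.0, 61.0, 67.0], [-119.0, 61.0, 63.0], [-119.0, 62.0, 59.0], [-118.0, 58.0, 63.0], [-117.0, 59.0, 71.0], [-116.0, 62.0, 62.0], [-116.0, 62.0, 66.0], [-116.0, 56.0, 66.0], [-114.0, 60.0, 60.0], [-114.0, 54.0, 59.0], [-114.0, 60.0, 69.0], [-114.0, 61.0, 65.0], [-114.0, 62.0, 57.0], [-113.0, 57.0, 60.0], [-108.0, 58.0, 60.0], [-108.0, 58.0, 65.0], [-108.0, 52.0, 64.0], [-106.0, 57.0, 68.0], [-105.0, 58.0, 57.0], [-105.0, 59.0, 63.0], [-104.0, 61.0, 71.0], [-104.0, 55.0, 71.0]]
[(2.491, 76.0, array([-124.9,   23.6]), array([-116.4,   58. ]))]
```

>>> jog_arm([
  [-1,[0.006,0,0],[0,0,0]],
  [-1,[0.006,0,0],[0,0,0]],
  [-1,[0,0.01,0],[0,0,0]],
  [-1,[0,0.01,0],[0,0,0]],
  [-1,[-0.002,0.01,0],[0,0,0]],
  [-1,[-0.002,0.01,0],[0,0,0]],
  [-1,[-0.002,0.01,0],[0,0,0]],
  [-1,[0,0.01,0],[0,0,0]],
  [-1,[0,0.01,0],[0,0,0]],
  [-1,[0,0,0],[0,0,0]],
])

```text
t: 12.7
ee_pos: [542.9, -8.7, 78.7]
orientation: [3.141, 0.071, 0.0]
ft_force: [0.7, 1.8, 0.7]
width: 15.0
grasp_force: 30.0
```

```bash
sed -i 's/q=q\[(q\[:,1\]>51)\]/q=q[(q[:,1]>40)]/' h.py
python3 - <<'E'
from h import *
st(); tb("pics/z5.png")
o=get_obs();k=w2m(o["ee_pos"]);print(ik(tuple(k),k=1))
E
```

```text
t12.7 ee [542.9  -8.7  78.7] mould [-124.5   16.4] yaw 2.59 zax [ 0. -0. -1.] F [0.7 1.8 0.7] w 15.0 g 30.00019658531528 q [-0.04  0.52  1.9  -0.    0.73  1.49]
nut 0  
[[-127.0, 47.0, 58.0], [-127.0, 48.0, 64.0], [-124.0, 48.0, 57.0], [-124.0, 48.0, 66.0], [-124.0, 49.0, 64.0], [-123.0, 45.0, 57.0], [-122.0, 46.0, 63.0], [-118.0, 50.0, 63.0], [-118.0, 51.0, 61.0], [-116.0, 50.0, 65.0], [-116.0, 50.0, 69.0], [-115.0, 40.0, 59.0], [-115.0, 40.0, 63.0], [-114.0, 53.0, 67.0], [-114.0, 54.0, 59.0], [-114.0, 56.0, 66.0], [-113.0, 50.0, 62.0], [-113.0, 51.0, 68.0], [-113.0, 52.0, 60.0], [-113.0, 53.0, 57.0], [-112.0, 46.0, 61.0], [-112.0, 41.0, 61.0], [-111.0, 51.0, 60.0], [-110.0, 51.0, 66.0], [-110.0, 41.0, 67.0], [-109.0, 42.0, 65.0], [-108.0, 44.0, 64.0], [-108.0, 58.0, 60.0], [-108.0, 58.0, 64.0], [-107.0, 40.0, 67.0], [-107.0, 47.0, 65.0], [-107.0, 54.0, 62.0], [-107.0, 41.0, 65.0], [-107.0, 54.0, 68.0], [-106.0, 49.0, 65.0], [-106.0, 44.0, 65.0], [-105.0, 60.0, 60.0], [-105.0, 53.0, 68.0], [-104.0, 60.0, 66.0], [-104.0, 61.0, 71.0], [-104.0, 55.0, 67.0]]
[(2.111, 72.1, array([-124.5,   16.4]), array([-113.6,   50.2]))]
```

View pics/z5.png

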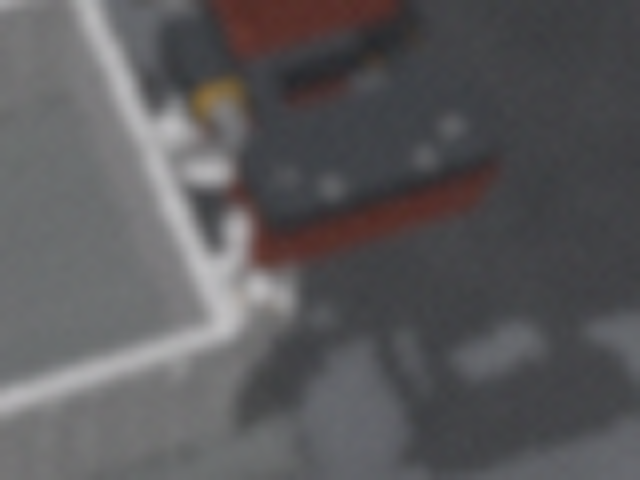

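The T-bar is at about (−114, 51), behind the lip (at crop (265, 285)) and free. Now I'll draw it back gently.

>>> jog_arm([
  [-1,[0,0.01,0],[0,0,0]],
  [-1,[0,0.01,0],[0,0,0]],
  [-1,[0,0.01,0],[0,0,0]],
  [-1,[0,0.005,0],[0,0,0]],
  [-1,[0,0,0],[0,0,0]],
])

```text
t: 13.25
ee_pos: [543.0, -12.1, 78.7]
orientation: [3.141, 0.071, -0.0]
ft_force: [-0.4, 1.5, 0.9]
width: 15.1
grasp_force: 30.0
```

>>> jog_arm([
  [-1,[0,0.005,0],[0,0,0]],
  [-1,[0,0.005,0],[0,0,0]],
  [-1,[0,0,0],[0,0,0]],
])

```text
t: 13.55
ee_pos: [543.1, -13.0, 78.7]
orientation: [3.141, 0.071, -0.0]
ft_force: [0.1, 2.5, 1.4]
width: 15.1
grasp_force: 30.0
```

```bash
python3 - <<'E'
from h import *
st()
o=get_obs();k=w2m(o["ee_pos"]);print(ik(tuple(k),k=1))
E
```

```text
t13.6 ee [543.1 -13.   78.7] mould [-124.5   12. ] yaw 2.6 zax [-0. -0. -1.] F [0.1 2.5 1.4] w 15.1 g 30.000316765217576 q [-0.05  0.52  1.9  -0.    0.73  1.48]
[(1.862, 72.8, array([-124.5,   12. ]), array([-114. ,   45.9]))]
```

>>> jog_arm([
  [-1,[0,0.005,0],[0,0,0]],
  [-1,[0,0,0],[0,0,0]],
])

```text
t: 13.75
ee_pos: [543.1, -13.4, 78.7]
orientation: [3.141, 0.071, 0.0]
ft_force: [-0.1, 2.2, 1.3]
width: 15.2
grasp_force: 30.0
```

>>> jog_arm([
  [-1,[0,0.005,0],[0,0,0]],
  [-1,[0,0,0],[0,0,0]],
])

```text
t: 13.95
ee_pos: [543.1, -14.0, 78.7]
orientation: [3.141, 0.071, 0.0]
ft_force: [0.2, 2.4, 1.2]
width: 14.7
grasp_force: 30.0
```

>>> jog_arm([
  [-1,[0,0.005,0],[0,0,0]],
  [-1,[0,0,0],[0,0,0]],
])

```text
t: 14.15
ee_pos: [543.2, -14.3, 78.7]
orientation: [-3.141, -0.071, -0.0]
ft_force: [0.4, 4.2, 1.7]
width: 15.2
grasp_force: 30.0
```

>>> jog_arm([
  [-1,[0,0.004,0],[0,0,0]],
  [-1,[0,0,0],[0,0,0]],
  [-1,[0,0,0],[0,0,0]],
  [-1,[0,0,0],[0,0,0]],
])

```text
t: 14.55
ee_pos: [543.2, -14.6, 78.7]
orientation: [-3.141, -0.071, -0.0]
ft_force: [-0.2, 4.4, 1.7]
width: 15.4
grasp_force: 30.0
```

```bash
python3 - <<'E'
from h import *
st(); tb()
o=get_obs();k=w2m(o["ee_pos"]);print(ik(tuple(k),k=1))
E
```

```text
t14.6 ee [543.2 -14.6  78.7] mould [-124.5   10.4] yaw 2.59 zax [-0.  0. -1.] F [-0.2  4.4  1.7] w 15.4 g 30.000367391035834 q [-0.05  0.52  1.9   0.    0.73  1.48]
nut 0  
[[-128.0, 45.0, 59.0], [-128.0, 45.0, 63.0], [-126.0, 42.0, 69.0], [-126.0, 44.0, 62.0], [-125.0, 44.0, 68.0], [-125.0, 46.0, 57.0], [-125.0, 46.0, 62.0], [-123.0, 43.0, 67.0], [-123.0, 45.0, 57.0], [-123.0, 45.0, 62.0], [-122.0, 46.0, 69.0], [-121.0, 42.0, 58.0], [-119.0, 41.0, 66.0], [-119.0, 43.0, 66.0], [-117.0, 46.0, 62.0], [-117.0, 48.0, 61.0], [-117.0, 48.0, 70.0], [-116.0, 43.0, 67.0], [-115.0, 46.0, 64.0], [-115.0, 46.0, 69.0], [-114.0, 47.0, 61.0], [-114.0, 42.0, 67.0], [-114.0, 43.0, 64.0], [-113.0, 50.0, 62.0], [-113.0, 45.0, 63.0], [-112.0, 41.0, 57.0], [-112.0, 48.0, 60.0], [-111.0, 43.0, 56.0], [-110.0, 41.0, 58.0], [-107.0, 53.0, 61.0], [-107.0, 41.0, 64.0], [-107.0, 54.0, 67.0], [-107.0, 61.0, 65.0], [-107.0, 61.0, 70.0], [-107.0, 48.0, 63.0], [-106.0, 57.0, 58.0], [-106.0, 50.0, 71.0], [-106.0, 57.0, 65.0], [-105.0, 46.0, 69.0], [-105.0, 46.0, 64.0], [-105.0, 40.0, 64.0], [-105.0, 53.0, 68.0]]
[(1.762, 73.6, array([-124.5,   10.4]), array([-114.4,   44.5]))]
```

>>> jog_arm([
  [-1,[0,0.004,0],[0,0,0]],
  [-1,[0,0,0],[0,0,0]],
  [-1,[0,0,0],[0,0,0]],
])

```text
t: 14.9
ee_pos: [543.2, -14.9, 78.7]
orientation: [-3.14, -0.071, -0.0]
ft_force: [-0.1, 5.6, 1.7]
width: 15.2
grasp_force: 30.0
```

>>> jog_arm([
  [-1,[0,0.004,0],[0,0,0]],
  [-1,[0,0,0],[0,0,0]],
  [-1,[0,0,0],[0,0,0]],
])

```text
t: 15.2
ee_pos: [543.3, -15.1, 78.7]
orientation: [-3.14, -0.071, -0.0]
ft_force: [-0.3, 6.2, 2.1]
width: 14.9
grasp_force: 30.0
```

>>> jog_arm([
  [0.2,[0,0,0],[0,0,0]],
  [0.2,[0,0,0],[0,0,0]],
  [0.2,[0,0,0],[0,0,0]],
  [0.2,[0,0,0],[0,0,0]],
  [0.2,[0,0,0],[0,0,0]],
  [0.2,[0,0,0],[0,0,0]],
])

```text
t: 15.8
ee_pos: [543.2, -15.7, 78.7]
orientation: [3.141, 0.071, -0.0]
ft_force: [-0.6, -0.1, 0.1]
width: 52.5
grasp_force: 0.0
```

>>> jog_arm([
  [0.2,[0,0,-0.1],[0,0,0]],
  [0.2,[0,0,-0.3],[0,0,0]],
  [0.2,[0,0,-0.3],[0,0,0]],
  [-1,[0,-0.4,0],[0,0,0]],
  [-1,[0,-0.4,0],[0,0,0]],
  [-1,[0,-0.4,0],[0,0,0]],
  [-1,[0,-0.4,0],[0,0,0]],
  [-1,[0,0,0],[0,0,0]],
  [-1,[0,0,0],[0,0,0]],
])

```text
t: 16.7
ee_pos: [535.9, 144.9, 149.2]
orientation: [3.141, 0.075, 0.001]
ft_force: [0.8, 0.2, -0.0]
width: 8.4
grasp_force: 0.0
```

```bash
python3 - <<'E'
from h import *
st()
d=cam("top"); c=cloud(d); m=np.dstack([w2m(c),c[...,2]])+[1.1,.9,0]
m=m.reshape(-1,3)
S=lambda x0,x1,y0,y1,z0,z1:m[(m[:,0]>x0)&(m[:,0]<x1)&(m[:,1]>y0)&(m[:,1]<y1)&(m[:,2]>z0)&(m[:,2]<z1)]
q=S(-190,-140,-40,40,28,66); print("handle",len(q),q[q[:,0].argsort()][:6].mean(0),q.mean(0))
q=S(-170,-90,-20,40,90,115); print("knob",len(q),q.mean(0) if len(q) else"")
cv2.imwrite("pics/t6.png",cv2.resize(d["image"][230:300,290:370],None,fx=8,fy=8,interpolation=cv2.INTER_CUBIC))
E
```

```text
t16.7 ee [535.9 144.9 149.2] mould [-124.6  170.1] yaw 2.73 zax [ 0. -0. -1.] F [ 0.8  0.2 -0. ] w 8.4 g 0.0 q [ 0.24  0.42  1.84 -0.    0.88  1.77]
handle 61 [-179.7295964     3.49537164   57.17836407] [-161.30478868   -0.59462798   56.64641262]
knob 20 [-125.65204322   12.45042008  103.55372874]
```

View pics/t6.png

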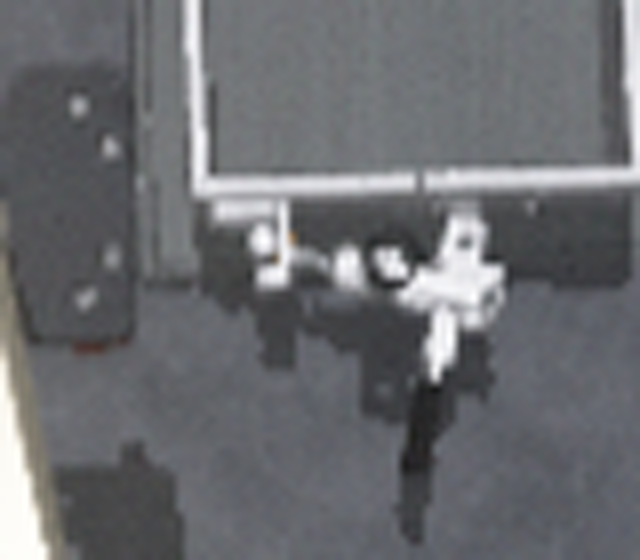

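The T-bar (265, 240) sits in the pocket behind the lip. The handle sticks out with its tip at (412, 460), so the lever is at about 1.77 rad. I'll bring the closed fingers down to the left of the handle.

>>> jog_arm([
  [-1,[-0.11,0.36,0],[0,0,0]],
  [-1,[-0.11,0.36,0],[0,0,0]],
  [-1,[-0.11,0.36,0],[0,0,0]],
  [-1,[-0.11,0.3,0],[0,0,0]],
  [-1,[0,0,0.3],[0,0,0]],
  [-1,[0,0,0.3],[0,0,0]],
  [-1,[0,0,0.3],[0,0,0]],
  [-1,[0,0,0.17],[0,0,0]],
  [-1,[0,0,0],[0,0,0]],
])

```text
t: 17.65
ee_pos: [496.4, 3.0, 39.9]
orientation: [-3.141, -0.068, 0.007]
ft_force: [0.2, -0.2, -0.4]
width: 0.5
grasp_force: 0.0
```

```bash
python3 - <<'E'
from h import *
st()
for l in(1.77,1.6,1.4,1.2,1.0,.8,.6,.5,.4,.3,.2,.1,0):
    a=1.5*np.pi-l; u=np.array([np.cos(a),np.sin(a)]); n=np.array([np.cos(np.pi-l),np.sin(np.pi-l)])
    h=9.5*abs(n[1])+10*abs(n[0])
    print(l,(piv+52*u+6.25*n).round(1),(piv+54*u+(6.25+h)*n).round(1))
E
```

```text
t17.6 ee [496.4   3.   39.9] mould [-170.4   30.1] yaw 2.48 zax [-0.004 -0.    -1.   ] F [ 0.2 -0.2 -0.4] w 0.5 g 0.0 q [-0.02  0.54  2.01 -0.    0.6   1.51]
1.77 [-165.7    2.4] [-165.5   13.9]
1.6 [-167.8   -6.2] [-169.5    3.6]
1.4 [-168.3  -16.7] [-172.2   -6.1]
1.2 [-166.7  -27. ] [-173.1  -16.1]
1.0 [-163.1  -36.8] [-172.1  -26.6]
0.8 [-157.7  -45.7] [-168.7  -37.3]
0.6 [-150.5  -53.4] [-162.9  -47.4]
0.5 [-146.4  -56.6] [-159.1  -52. ]
0.4 [-142.   -59.5] [-154.7  -56.3]
0.3 [-137.3  -61.8] [-149.7  -60.1]
0.2 [-132.5  -63.7] [-144.3  -63.4]
0.1 [-127.4  -65.1] [-138.5  -66. ]
0 [-122.3  -66. ] [-132.2  -68. ]
```

>>> jog_arm([
  [-1,[0,0.05,0],[0,0,0]],
  [-1,[0,0.05,0],[0,0,0]],
  [-1,[0,0.05,0],[0,0,0]],
  [-1,[0,0.05,0],[0,0,0]],
  [-1,[0,0.05,0],[0,0,0]],
  [-1,[-0.005,0.03,0],[0,0,0]],
  [-1,[-0.01,0.03,0],[0,0,0]],
  [-1,[0,0,0],[0,0,0]],
])

```text
t: 18.45
ee_pos: [499.0, -26.8, 42.0]
orientation: [-3.141, -0.071, -0.003]
ft_force: [0.7, 4.2, 3.4]
width: 0.6
grasp_force: 2.4
```

>>> jog_arm([
  [-1,[-0.005,0.03,0],[0,0,0]],
  [-1,[-0.005,0.03,0],[0,0,0]],
  [-1,[-0.005,0.03,0],[0,0,0]],
  [-1,[0,0.03,0],[0,0,0]],
  [-1,[0,0.03,0],[0,0,0]],
  [-1,[0,0,0],[0,0,0]],
])

```text
t: 19.05
ee_pos: [498.6, -41.3, 41.9]
orientation: [-3.14, -0.072, -0.004]
ft_force: [1.9, 8.0, 1.1]
width: 0.6
grasp_force: 3.2
```

```bash
python3 -c "
from h import *;st()"
```

```text
t19.1 ee [498.6 -41.3  41.9] mould [-170.3  -14.2] yaw 2.61 zax [ 0.002  0.001 -1.   ] F [1.9 8.  1.1] w 0.6 g 3.244982350151986 q [-0.11  0.54  2.    0.    0.6   1.42]
```

>>> jog_arm([
  [-1,[0,0.03,0],[0,0,0]],
  [-1,[0,0.03,0],[0,0,0]],
  [-1,[0,0.03,0],[0,0,0]],
  [-1,[0.005,0.03,0],[0,0,0]],
  [-1,[0.01,0.03,0],[0,0,0]],
  [-1,[0.012,0.03,0],[0,0,0]],
  [-1,[0.015,0.03,0],[0,0,0]],
  [-1,[0.015,0.03,0],[0,0,0]],
  [-1,[0,0,0],[0,0,0]],
])

```text
t: 19.95
ee_pos: [503.7, -65.3, 41.4]
orientation: [-3.14, -0.072, 0.002]
ft_force: [-0.8, 3.3, -0.2]
width: 0.7
grasp_force: 1.4
```

```bash
python3 -c "
from h import *;st()"
```

```text
t19.9 ee [503.7 -65.3  41.4] mould [-166.2  -38.5] yaw 2.61 zax [-0.001  0.    -1.   ] F [-0.8  3.3 -0.2] w 0.7 g 1.37245329155121 q [-0.15  0.55  1.98  0.    0.61  1.37]
```

>>> jog_arm([
  [-1,[0.02,0.025,0],[0,0,0]],
  [-1,[0.02,0.025,0],[0,0,0]],
  [-1,[0.02,0.025,0],[0,0,0]],
  [-1,[0.02,0.025,0],[0,0,0]],
  [-1,[0.025,0.025,0],[0,0,0]],
  [-1,[0.025,0.02,0],[0,0,0]],
  [-1,[0.025,0.02,0],[0,0,0]],
  [-1,[0.025,0.02,0],[0,0,0]],
  [-1,[0,0,0],[0,0,0]],
])

```text
t: 20.85
ee_pos: [523.6, -83.4, 41.8]
orientation: [3.141, 0.071, 0.001]
ft_force: [-0.1, -1.3, 0.4]
width: 0.3
grasp_force: 0.0
```

```bash
python3 - <<'E'
from h import *
st()
d=cam("scene"); c=cloud(d); m=(np.dstack([w2m(c),c[...,2]])-[1.2,.7,0]).reshape(-1,3)
q=m[(m[:,0]>-180)&(m[:,0]<-105)&(m[:,1]>-95)&(m[:,1]<-30)&(m[:,2]>30)&(m[:,2]<66)]; print(len(q),q[q[:,1].argsort()][:15].round().tolist())
E
```

```text
t20.9 ee [523.6 -83.4  41.8] mould [-147.1  -57.5] yaw 2.59 zax [ 0.001 -0.    -1.   ] F [-0.1 -1.3  0.4] w 0.3 g 0.0 q [-0.18  0.57  1.93 -0.    0.64  1.35]
103 [[-118.0, -81.0, 62.0], [-117.0, -80.0, 50.0], [-117.0, -80.0, 59.0], [-120.0, -79.0, 62.0], [-117.0, -79.0, 56.0], [-117.0, -78.0, 40.0], [-116.0, -77.0, 45.0], [-121.0, -77.0, 60.0], [-116.0, -77.0, 36.0], [-121.0, -77.0, 64.0], [-119.0, -77.0, 57.0], [-118.0, -76.0, 63.0], [-115.0, -74.0, 55.0], [-120.0, -73.0, 62.0], [-117.0, -73.0, 51.0]]
```

>>> jog_arm([
  [-1,[-0.2,0,0],[0,0,0]],
  [-1,[-0.1,0,-0.3],[0,0,0]],
  [-1,[0,0,-0.4],[0,0,0]],
  [-1,[0,0,-0.4],[0,0,0]],
  [-1,[0,-0.45,0],[0,0,0]],
  [-1,[0,-0.45,0],[0,0,0]],
  [-1,[0,-0.45,0],[0,0,0]],
  [-1,[0,-0.45,0],[0,0,0]],
  [-1,[0,-0.45,0],[0,0,0]],
  [-1,[0,0,0],[0,0,0]],
])

```text
t: 21.9
ee_pos: [482.5, 144.6, 151.9]
orientation: [-3.14, -0.079, -0.001]
ft_force: [0.5, -0.4, -0.2]
width: 0.5
grasp_force: 0.0
```

```bash
python3 - <<'E'
from h import *
st()
d=cam("top"); c=cloud(d); m=(np.dstack([w2m(c),c[...,2]])+[1.1,.9,0]).reshape(-1,3)
q=m[(m[:,0]>-180)&(m[:,0]<-106)&(m[:,1]>-95)&(m[:,1]<-35)&(m[:,2]>40)&(m[:,2]<66)]; print(len(q),cv2.fitLine(q[:,:2].astype(np.float32),cv2.DIST_HUBER,0,.01,.01).ravel())
k=(m[:,2]>66)&(m[:,2]<80)&(m[:,0]>-80)&(m[:,0]<90)
for s in(1,-1):
    p=m[k&(s*m[:,1]>45)&(s*m[:,1]<85)][:,:2];print(cv2.fitLine(p.astype(np.float32),cv2.DIST_HUBER,0,.01,.01).ravel())
cv2.imwrite("pics/t7.png",cv2.resize(d["image"][150:300,270:470],None,fx=4,fy=4,interpolation=cv2.INTER_CUBIC))
E
```

```text
t21.9 ee [482.5 144.6 151.9] mould [-177.9  172.2] yaw 2.89 zax [ 0.001  0.001 -1.   ] F [ 0.5 -0.4 -0.2] w 0.5 g 0.0 q [0.27 0.35 1.95 0.   0.84 1.79]
67 [ 5.19962125e-02  9.98647273e-01 -1.17767075e+02 -5.89684029e+01]
[9.9999744e-01 2.2722187e-03 3.0212188e+00 6.4114502e+01]
[ 9.9999493e-01  3.1787427e-03  2.8986471e+00 -6.3630611e+01]
```

View pics/t7.png

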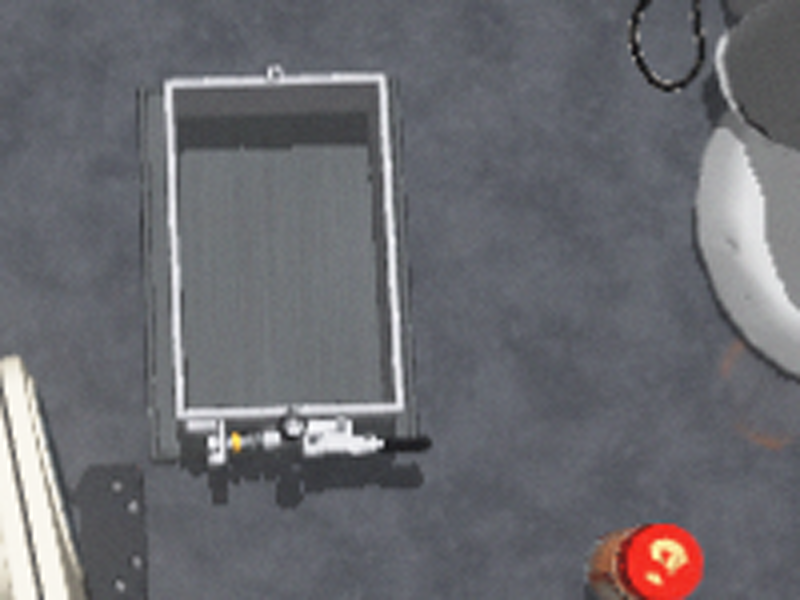

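The lever (380–430, 442) lies flat along the front face, the T-bar (215, 445) is hooked in the keeper, the halves are parallel, and the arm is clear. I'm handing the job in.

```bash
python3 -c "
from h import *;print(close_job())"
```

```text
the job is handed in; nothing more can be done
None
```

I've handed the job in: the mould is shut, the T-bar is hooked behind the keeper's lip and the lever is snapped flat, as the last top view showed before hand-in. `close_job()` gave no verdict, and I couldn't measure the latch's final pull on the keeper.

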